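# Snap a vial shut in the bench capping pliers

### The arm

A 7-joint arm with a two-finger parallel gripper is mounted at the origin on a cart in front of the work surface, level with it; the furniture and walls round the work are solid. World frame = base frame: x ahead of the robot, y to its left, z up, the work surface at z = 0. Lengths are in m, angles in rad, forces in N, time in s.
With the tool pointing down it reaches from about 0.425 to 0.8 m from the base axis. Payload 8.3 kg.
Tool frame: the origin (TCP) lies between the finger pads, 19 mm behind the fingertips; this is the grasp point; z points along the fingers, y is the line along which they close (so a half turn about z gives the same grasp; the last joint's range is limited). The gripper opens to 85 mm and grips with 20 to 120 N. Pads are 22 mm wide; open, the fingers measure 114 mm over their backs; the gripper's body (76 mm by 85 mm) begins 54 mm behind the grasp point. The pads swing forward as they close: fully open they stand 13 mm farther back than shut.
Start: joints at [-1.358, 0.383, 0.016, 1.37, -0.006, 1.388, -0.046], TCP at [0.17, 0.601, 0.25] pointing down, gripper open.
Joint ranges: [-2.95, 2.95], [-0.25, 2.06], [-1.52, 1.56], [0.18, 2.33], [-1.44, 4.58], [0.02, 2.06], [-3.01, 3.01]. Speed limits (rad/s): [2.39, 2.39, 3.01, 3.01, 3.14, 3.14, 3.14].

### API

Orientations are given as a unit quaternion [x, y, z, w].
In Python, from cell import ctrl gives the robot as it stands.
- The arm moves only by the tool step_arm, never from a script. Its argument "deltas" is a list of rows, each a list of 5 numbers: the opening, from -1 (shut) to 1 (fully open), then the shift along the tool's x, y, z in units of 40 mm (1.0 is 40 mm), then the turn about the tool's z in units of 6 degrees (1.0 is 6 degrees). In form: [[grip, x, y, z, twist], ...]. A call has 1 to 12 rows; each row shifts and turns the commanded pose from where the row before left it, along the tool's axes as they then stand; what a row does not reach is not made up. A row lasts 1/12 s, in which the tool goes at most 41.7 mm and 7.16 degrees, less where a joint would pass 70% of its speed; a pose out of reach is approached as far as the arm can. A call with a number of a shift or a turn outside -1 to 1 is refused whole. A call with a gripper value outside its range is refused whole. The fingers move at their own pace and stop on an object; "force" is the grip in N (left out, the last holds). Time passes only in rows, so rows that do not move let the fingers close. It gives the time, the measured TCP pose, the force, the opening and the grip force at its end, in the units of the state.
- ctrl.get_obs(): the state, without advancing time (a new reading comes with each control period).
- ctrl.capture(name): name is "scene" or "top"; returns a dict with "pixels" (400x640x3 uint8, red, green, blue), "fx", "fy", "cx", "cy" (pixels), "R" (3x3) and "t" (3): a world point X has camera coordinates R X + t. Camera axes: x right, y down, z forward; pixel columns grow to the right and rows downward; lengths in m; the calibration is good to about 2 mm. A picture is of the moment at which its call begins. There is no depth.
- ctrl.sign_off(): hands the job in; it is judged then, once.
The state is a dict: "time_s": time; "joint_positions": joint angles; "joint_vel": joint speeds; "tau": joint torques, N m; "eef_pos": TCP position; "tool_rot": TCP orientation; "wrist_force": force on the tool from outside, world axes, zero at the start; "moment": the same for the moment, N m; "grip_width": finger opening in m; "grasp_force": force on a finger pad.
Only numpy, scipy, OpenCV 4.12 (cv2) and the standard library are available. Lean on these libraries where they do the work, as an engineer would, in place of code of your own. Each camera call takes 0.05 s, during which the arm holds its last target. There are 200 camera calls.

### The job

Lay the amber vial with the loose red cap in the white saddle between the jaws of the capping pliers, then squeeze the two blue handles together until you feel the cap resist and snap fully home. Squeeze gently and ease off as soon as it snaps, then let the handles spring open and leave the closed vial lying in the saddle. Close the cap only with the pliers, never with the fingers, and leave the other things on the bench where they are.

Things in the scene. Friction and masses are not known exactly. Their poses are not given: they have to be found in the camera images.
- vial: Amber glass vial lying on its side, a cylinder 24 mm in diameter; origin on its axis, midway between base and cap top while the cap is loose. Its y axis runs along it towards the red cap: base at y = -20.8 mm, glass up to y = +11.2 mm, loose cap from 15.8 to 20.8 mm. Grip the glass across from above, fingers either side of the saddle. 50 g.
- cap (a joint): How far the red snap cap (26 mm in diameter, 5 mm thick) has been pressed towards home along the vial, in m: 0 at the start (loose, vial 41.5 mm long), 0.0035 fully home (38 mm). Pressed in, it resists up to about 20 N at 0.9 mm of travel; past half travel it gives and snaps home by itself. Let go before that, it springs back.
- cap_top (a point): Centre of the outer face of the red cap.
- rest: Small white stand, base plate 60 x 50 x 8 mm, fixed to the bench; origin under its middle at bench height. Its narrow V saddle (y from -16 to +8 mm, at most 21 mm wide) carries the vial with the axis along its y, 50 mm above the bench.
- stand: Capping pliers on a grey base plate (130 x 94 x 8 mm, centred 18 mm ahead of the origin along x), fixed; origin at bench height under the nest. Two levers, 50 mm above the bench, turn on upright pins at x = 60, y = +-24 mm; the blue handles point to -x. Between the levers a lane along x, 28 mm wide or more, is free for fingers except for the saddle.
- nest (a point): Where the vial's origin belongs, 50 mm above the bench: the vial lies in the pliers' white V saddle (like the rest's) along the stand's y, cap best to +y. Open, the right domed jaw stands 23 mm to -y of this point, the left one 23 to 32 mm to +y: its set screw is set differently each time and not measured, so the handle gap at which the cap snaps is unknown. Squeezing may slide the vial some mm.
- grip (a point): Point midway between the two blue handles, 80 mm from the saddle along -x of the stand, 50 mm above the bench: put the TCP here, closing along the y of the stand.
- lever_left: Left lever (+y side of the stand); origin on its pivot pin. The levers are sprung open and move independently. Cap and springs together need about 10 to 12 N on each handle at the peak; then the resistance drops, and squeezing on only presses the vial hard. More than 16 N on a handle is too much.
- lever_right: Right lever (-y side), the mirror image, with the same limits.
- handle_left (a point): Middle of the left blue handle, a round bar 12 mm in diameter and 60 mm long, centre line 50 mm above the bench; 140 mm from the pivot (the jaw is 60 mm from it). Open, the handles measure 70 mm over their outsides; the cap is home at about 30 to 51 mm, depending on the set screw.
- handle_right (a point): Middle of the right blue handle, the same.
- timer: White kitchen-style timer, 62 x 64 x 19 mm, a bystander.
- ink_bottle: Small dark bottle with blue cap, 77 mm tall, a bystander.
Things that resemble listed ones, but are neither listed nor needed, are in the scene too. What is meant by the vial is not turquoise, and is the smaller of those in its own colour.

How it is judged:
On the way, in this order (a step that is already met when the one before it is completed fails the run):
1. the vial, cap still off, lies in the saddle of the pliers, let go, between the open levers (x of vial in the frame of stand between -0.004 and 0.004 m and y of vial in the frame of stand between -0.01 and 0.01 m and z of vial in the frame of stand between 0.046 and 0.055 m and angle between the y axis of vial and the y axis of stand, either way round below 0.14 rad and y of handle_left in the frame of stand above 0.024 m and y of handle_right in the frame of stand below -0.024 m and contact force between the fingers and vial below 0.3 N and value of joint cap below 0.0008 m), for 0.2 s.
2. the handles are squeezed and the cap snaps home in the saddle (x of vial in the frame of stand between -0.004 and 0.004 m and y of vial in the frame of stand between -0.01 and 0.01 m and z of vial in the frame of stand between 0.046 and 0.055 m and angle between the y axis of vial and the y axis of stand, either way round below 0.14 rad and value of joint cap above 0.0028 m and y of handle_left in the frame of handle_right below 0.052 m and contact force between the fingers and lever_left above 0.3 N and contact force between the fingers and lever_right above 0.3 N), for 0.05 s.
At the end, for the whole second after the job is handed in: The cap is home (within 0.7 mm), the vial lies still and let go in the saddle of the pliers (within 4 mm across, 10 mm along it, 5 mm in height and 0.14 rad), and both handles have sprung open (each handle's centre line more than 24 mm from the middle) (x of vial in the frame of stand between -0.004 and 0.004 m and y of vial in the frame of stand between -0.01 and 0.01 m and z of vial in the frame of stand between 0.046 and 0.055 m and angle between the y axis of vial and the y axis of stand, either way round below 0.14 rad and y of handle_left in the frame of stand above 0.024 m and y of handle_right in the frame of stand below -0.024 m and contact force between the fingers and vial below 0.3 N and value of joint cap above 0.0028 m and linear speed of vial below 0.02 m/s); the robot touches nothing.
It fails at once if a handle is squeezed with more than 16 N (contact force between the fingers and lever_left above 16 N or contact force between the fingers and lever_right above 16 N).
It fails at once if the cap is pressed with the fingers or the arm (over 8 N) (contact force between any of the fingers, the arm and cap above 8 N).
It fails at once if a bystander is moved by more than 2 cm (distance of any of timer, ink_bottle from where it was at the start of the episode above 0.02 m).
It also fails if it takes over 56 s, if anything falls off the work surface, if the arm or the gripper's body presses on something with over 40 N, if the wrist force passes 120 N, or if a joint passes its speed limit or range.

## Working session

There is one attempt and no reset: what is moved stays moved. The work goes in short steps, Python scripts to look and compute and a tool call to move; the robot and the scene stay as the last step left them, time stands still between calls to the robot, and variables do not carry over. Pictures are saved under pics/ and viewed, at most 10 in all, crops included, and the job is handed in when it is done.

Besides the shell and the picture viewer there is one more tool, called after "Emit:" as name([rows], argument=value, ...), one row to a line, values as JSON. step_arm: Moves the arm, as the interface text tells. Shifts and turns lie within -1 to 1; 1 stands for 40 mm of shift or 6 degrees of turn. Its arguments: {"type":"object","properties":{"deltas":{"type":"array","items":{"type":"array","items":{"type":"number"}}},"force":{"type":"number"}},"required":["deltas"]}

```bash
mkdir -p pics
python3 - <<'E'
from cell import ctrl
import cv2,pickle
for n in("scene","top"):
    c=ctrl.capture(n); cv2.imwrite(f"pics/{n}0.png",c["pixels"][:,:,::-1]); pickle.dump(c,open(f"{n}0.pkl","wb"))
    print(n,c["fx"],c["cx"],c["cy"],c["R"],c["t"])
print(ctrl.get_obs())
E
```

```text
scene 365.4681639693501 320.0496820964368 199.28313725604022 [[-0.60441447 -0.79666322  0.00329515]
 [-0.59027646  0.44504702 -0.67342917]
 [ 0.53502975 -0.40897539 -0.73924441]] [0.36555965 0.36896329 0.57045366]
top 454.9206264745781 310.19719718309227 204.56439437295032 [[ 1.69096860e-02 -9.99851861e-01  3.21222668e-03]
 [-9.87403245e-01 -1.72044653e-02 -1.57285850e-01]
 [ 1.57317815e-01 -5.12108707e-04 -9.87547894e-01]] [-0.01480045  0.57163077  1.0346225 ]
{'time_s': 0.1, 'joint_positions': array([-1.35793734,  0.38419989,  0.01636059,  1.37106673, -0.00629797,
        1.38819721, -0.04654623]), 'joint_vel': array([ 0.00093397, -0.0018848 , -0.0008839 , -0.00403394,  0.00073152,
        0.00099367, -0.00106884]), 'tau': array([ 3.21652871e-03, -6.29125714e+01,  8.47864430e-01, -3.72756886e+01,
        1.69194303e-02,  1.05452017e-02, -1.66277948e-05]), 'eef_pos': array([0.17001291, 0.60098719, 0.24904216]), 'tool_rot': array([ 1.37427716e-01,  9.90511379e-01, -9.04092312e-04, -1.12500467e-04]), 'wrist_force': array([-0.35228088,  0.33618139, -0.6329227 ]), 'moment': array([ 0.00218193, -0.02760789,  0.03028881]), 'grasp_force': 0.0, 'grip_width': 0.08532419643901486}
```

View pics/scene0.png

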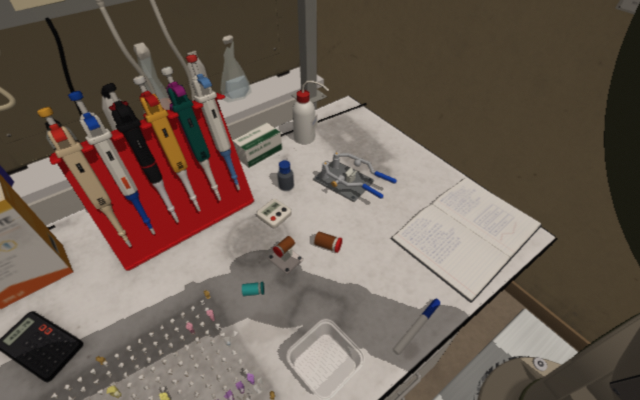

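View pics/top0.png

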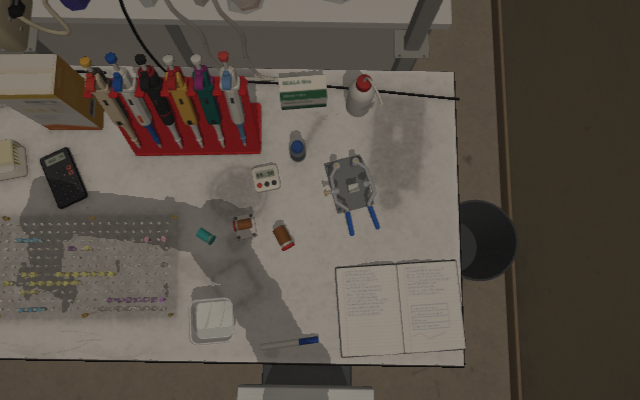

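The vial looks to be the amber one on the white rest: top (244,226), scene (284,245). The larger amber one lies on the bench at top (284,237). The pliers are at top (350,188), with the handles towards the robot. I'll enlarge both.

Run:
```python
import cv2,numpy as np
def crop(n,x0,y0,w,h,k):
    im=cv2.imread(f"pics/{n}0.png")[y0:y0+h,x0:x0+w]; return cv2.resize(im,None,fx=k,fy=k,interpolation=cv2.INTER_CUBIC)
a=np.hstack([crop("top",220,200,80,60,5),crop("scene",255,220,80,60,5)])
b=np.hstack([crop("top",315,140,80,100,4),crop("scene",305,140,100,75,4)[:, :400] if 0 else cv2.copyMakeBorder(crop("scene",310,145,95,60,5),0,100,0,5,cv2.BORDER_CONSTANT)])
cv2.imwrite("pics/a.png",a);cv2.imwrite("pics/b.png",b);print(a.shape,b.shape)
```

```text
(300, 800, 3) (400, 800, 3)
```

View pics/a.png

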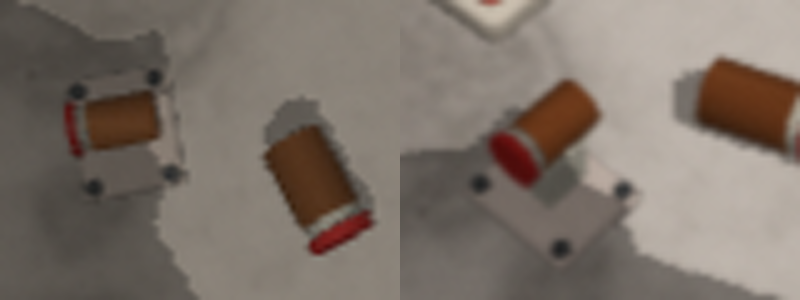

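View pics/b.png

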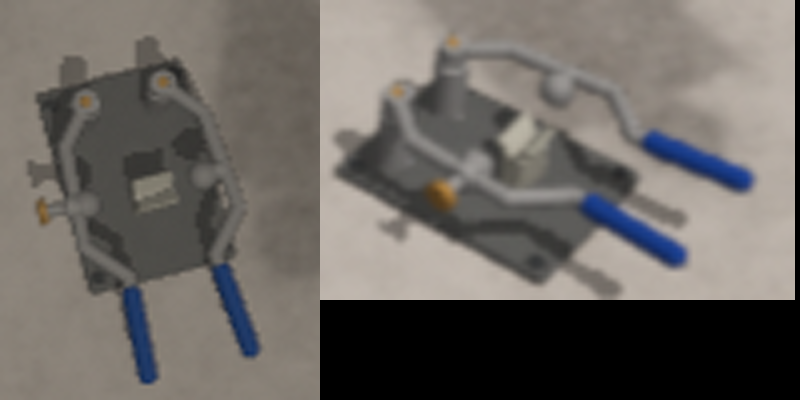

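The amber vial on the rest is the smaller one: its cap faces left in the top view, at about (234,225.6), and the scene view puts the cap face at (277.6,252). The lever pins and both ends of each blue handle are clear in both views, so I'll triangulate these.

```bash
cat > h.py <<'E'
import numpy as np,pickle
from scipy.optimize import least_squares
C={n:pickle.load(open(f"{n}0.pkl","rb")) for n in("scene","top")}
def proj(c,X):
    p=np.atleast_2d(X)@np.array(c["R"]).T+c["t"]; return np.c_[c["fx"]*p[:,0]/p[:,2]+c["cx"],c["fy"]*p[:,1]/p[:,2]+c["cy"]]
def tri(ut,us,T=None):
    return least_squares(lambda X:np.r_[(proj(T or C["top"],X)-ut)[0],(proj(C["scene"],X)-us)[0]],[.5,0,.05])
E
python3 - <<'E'
from h import *
P={"pinL":((336.25,165.25),(325.6,163.4)),"pinR":((355.75,160.5),(336.6,153.4)),"hL0":((347.75,213),(364.4,186)),"hL1":((352,234),(382,196.4)),"hR0":((370.5,207),(376,173.4)),"hR1":((378,228),(395,181)),"cap":((234,225.6),(277.6,252))}
for k,v in P.items():
    r=tri(*v);print(k,r.x.round(4),r.fun.round(1))
M={"pinL":(.06,.024,.058),"pinR":(.06,-.024,.058),"hL0":(-.05,.027,.05),"hL1":(-.11,.031,.05),"hR0":(-.05,-.027,.05),"hR1":(-.11,-.031,.05)}
K=list(M)
def w(p,X):
    c,s=np.cos(p[3]),np.sin(p[3]);return np.array(X)@np.array([[c,-s,0],[s,c,0],[0,0,1]]).T+p[:3]
def f(p):
    X=w(p,[M[k] for k in K]);return np.r_[(proj(C["top"],X)-[P[k][0] for k in K]).ravel(),(proj(C["scene"],X)-[P[k][1] for k in K]).ravel()]
r=least_squares(f,[.6,-.1,0,0]);print("stand",r.x.round(4),np.degrees(r.x[3]));print(r.fun.round(1))
print("nest,grip",w(r.x,[[0,0,.05],[-.08,0,.05]]))
def g(p):
    X=w(p,[[0,.0208,0],[0,-.0208,0]]);return np.r_[(proj(C["top"],X)-[(234,225.6),(251.6,223.2)]).ravel(),(proj(C["scene"],X[:1])-(277.6,252)).ravel()]
r=least_squares(g,[.5,.15,.05,1.5]);print("vial",r.x.round(4),np.degrees(r.x[3]),r.fun.round(1))
E
```

```text
pinL [ 0.6671 -0.0652  0.0532] [-0.2 -0.2  0.2  0. ]
pinR [ 0.6799 -0.1116  0.0532] [-0.3 -0.3  0.4  0.1]
hL0 [ 0.5532 -0.0937  0.0479] [-0.1 -0.2  0.2  0. ]
hL1 [ 0.5036 -0.1039  0.0475] [-0.1 -0.2  0.2  0. ]
hR0 [ 0.5692 -0.1474  0.046 ] [-0.3 -0.4  0.5  0.1]
hR1 [ 0.5198 -0.1641  0.0486] [-0.5 -0.6  0.8  0.2]
cap [0.5184 0.1733 0.0493] [-0.1 -0.1  0.2  0. ]
stand [ 0.6142 -0.1052 -0.0035  0.2794] 16.00998228463715
[ 0.   0.5 -0.1  0.1 -0.4 -2.4  0.6  1.5 -1.3 -2.3 -0.   0.6  0.8 -0.
  0.8 -0.  -1.6 -0.8  1.8  0.9 -1.5 -0.6  1.8  1.2]
nest,grip [[ 0.61423527 -0.10521438  0.04650692]
 [ 0.53733817 -0.12727876  0.04650692]]
vial [0.5215 0.1526 0.0491 0.1441] 8.254126831028364 [-0.1 -0.2 -0.1  0.   0.2  0. ]
```

Emit:
step_arm([
  [0, -0.64, -0.466, 0, 0],
  [0, -0.64, -0.466, 0, 0],
  [0, -0.64, -0.466, 0, 0],
  [0, -0.64, -0.466, 0, 0],
  [0, -0.64, -0.466, 0, 0],
  [0, -0.64, -0.466, 0, 0],
  [0, -0.64, -0.466, 0, 0],
  [0, -0.64, -0.466, 0, 0],
  [0, -0.64, -0.466, 0, 0],
  [0, -0.64, -0.466, 0, 0],
  [0, -0.64, -0.466, 0, 0],
  [0, -0.64, -0.466, 0, 0],
], force=25)

```text
time_s: 1.1
eef_pos: [0.4054, 0.301, 0.2497]
tool_rot: [0.137, 0.991, -0.0, -0.0]
wrist_force: [-0.0, -0.2, -0.6]
grip_width: 0.0429
grasp_force: 0.0
```

Emit:
step_arm([
  [0, -0.64, -0.466, 0.2, 0],
  [0, -0.64, -0.466, 0.2, 0],
  [0, -0.64, -0.466, 0.2, 0],
  [0, -0.64, -0.466, 0.2, 0],
  [0, -0.64, -0.466, 0.2, 0],
  [0, -0.64, -0.466, 0.2, 0],
  [0, 0, 0, 0, 1],
  [0, 0, 0, 0, 1],
  [0, 0, 0, 0, 1],
  [0, 0, 0, 0, 1],
  [0, 0, 0, 0, 1],
  [0, 0, 0, 0, 1],
])

```text
time_s: 2.1
eef_pos: [0.5219, 0.1529, 0.2015]
tool_rot: [0.439, 0.898, -0.0, -0.0]
wrist_force: [0.9, 0.6, -0.5]
grip_width: 0.0426
grasp_force: 0.0
```

Emit:
step_arm([
  [0, 0, 0, 0.3, 1],
  [0, 0, 0, 0.3, 1],
  [0, 0, 0, 0.3, 1],
  [0, 0, 0, 0.3, 1],
  [0, 0, 0, 0.3, 1],
  [0, 0, 0, 0, 0],
  [0, 0, 0, 0, 0],
])

```text
time_s: 2.68
eef_pos: [0.5216, 0.1529, 0.1414]
tool_rot: [0.653, 0.757, -0.001, -0.0]
wrist_force: [-0.0, -0.2, 0.8]
grip_width: 0.0425
grasp_force: 0.0
```

```bash
cat >> h.py <<'E'
from scipy.spatial.transform import Rotation
def need(o,pos,ang):
    R=Rotation.from_quat(o["tool_rot"]).as_matrix(); d=R.T@(np.array(pos)-o["eef_pos"])/.04
    a=np.degrees(np.arctan2(R[1,1],R[0,1])); tw=-((ang-a+90)%180-90)/6
    print("t",o["time_s"],"pos",o["eef_pos"].round(4),"yaw_y",a.round(2),"w",o["grip_width"].round(4),"zdir",R[:,2].round(3),"F",o["wrist_force"].round(1),"units",d.round(3),"twist",round(tw,3))
E
python3 - <<'E'
from h import *; from cell import ctrl; import cv2
need(ctrl.get_obs(),[.5215,.1526,.05],8.25)
o=[]
for n in("top","scene"):
    c=ctrl.capture(n); x,y=(205,180) if n=="top" else (240,190)
    o.append(cv2.resize(c["pixels"][y:y+80,x:x+80,::-1],None,fx=5,fy=5,interpolation=cv2.INTER_CUBIC))
cv2.imwrite("pics/c.png",np.hstack(o))
E
```

```text
Traceback (most recent call last):
  File "h.py", line 12, in need
    print("t",o["time_s"],"pos",o["eef_pos"].round(4),"yaw_y",a.round(2),"w",o["grip_width"].round(4),"zdir",R[:,2].round(3),"F",o["wrist_force"].round(1),"units",d.round(3),"twist",round(tw,3))
                                                                             ^^^^^^^^^^^^^^^^^^^^^
AttributeError: 'float' object has no attribute 'round'
```

Emit:
step_arm([
  [0, 0, 0, 0.4, 0],
  [0, 0, 0, 0.4, 0],
  [0, 0, 0, 0.4, 0],
  [0, 0, 0, 0.3, 0],
  [0, 0, 0, 0.3, 0],
  [0, 0, 0, 0.25, 0],
  [0, 0, 0, 0.2, 0],
  [0, 0, 0, 0, 0],
])

```text
time_s: 3.35
eef_pos: [0.5213, 0.1528, 0.0505]
tool_rot: [0.654, 0.756, -0.001, -0.0]
wrist_force: [-0.8, 1.3, 0.2]
grip_width: 0.0427
grasp_force: 0.0
```

```bash
sed -i 's/o\["grip_width"\].round(4)/round(o["grip_width"],4)/' h.py
python3 - <<'E'
from h import *; from cell import ctrl; import cv2
need(ctrl.get_obs(),[.5215,.1526,.05],8.25)
o=[]
for n in("top","scene"):
    c=ctrl.capture(n); x,y=(205,180) if n=="top" else (240,190)
    o.append(cv2.resize(c["pixels"][y:y+80,x:x+80,::-1],None,fx=5,fy=5,interpolation=cv2.INTER_CUBIC))
cv2.imwrite("pics/c.png",np.hstack(o))
E
```

```text
t 3.35 pos [0.5213 0.1528 0.0505] yaw_y 8.24 w 0.0427 zdir [-0.002 -0.001 -1.   ] F [-0.8  1.3  0.2] units [-0.007  0.003  0.012] twist -0.002
```

View pics/c.png

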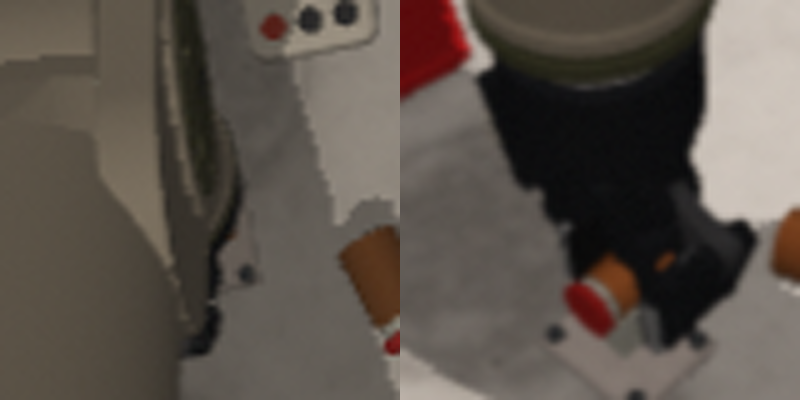

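The scene crop shows the fingers on either side of the glass, with the cap at crop (590,308) clear of them. The top view is blocked by the arm. I'll close and lift.

Emit:
step_arm([
  [-1, 0, 0, 0, 0],
  [-1, 0, 0, 0, 0],
  [-1, 0, 0, 0, 0],
  [-1, 0, 0, 0, 0],
  [-1, 0, 0, 0, 0],
  [-1, 0, 0, 0, 0],
], force=25)

```text
time_s: 3.95
eef_pos: [0.5233, 0.1533, 0.0529]
tool_rot: [0.655, 0.756, 0.001, 0.001]
wrist_force: [4.0, 0.4, 5.0]
grip_width: 0.0231
grasp_force: 24.6
```

Emit:
step_arm([
  [-1, 0, 0, -0.2, 0],
  [-1, 0, 0, -0.4, 0],
  [-1, 0, 0, -0.5, 0],
  [-1, 0, 0, -0.5, 0],
  [-1, 0, 0, -0.5, 0],
  [-1, 0, 0, -0.5, 0],
  [-1, 0, 0, 0, 0],
])

```text
time_s: 4.53
eef_pos: [0.5232, 0.1533, 0.1597]
tool_rot: [0.655, 0.756, 0.002, 0.001]
wrist_force: [0.7, 0.5, 0.3]
grip_width: 0.0231
grasp_force: 24.0
```

Run:
```python
from h import *; from cell import ctrl; import cv2
need(ctrl.get_obs(),[.6146,-.105,.15],15.9)
o=[]
for n in("top","scene"):
    c=ctrl.capture(n); x,y=(205,180) if n=="top" else (240,170)
    o.append(cv2.resize(c["pixels"][y:y+80,x:x+80,::-1],None,fx=5,fy=5,interpolation=cv2.INTER_CUBIC))
cv2.imwrite("pics/d.png",np.hstack(o)[:,400:])
```

```text
t 4.5333 pos [0.5232 0.1533 0.1597] yaw_y 8.19 w 0.0231 zdir [ 0.003  0.002 -1.   ] F [0.7 0.5 0.3] units [-6.719  1.341  0.236] twist -1.285
```

View pics/d.png

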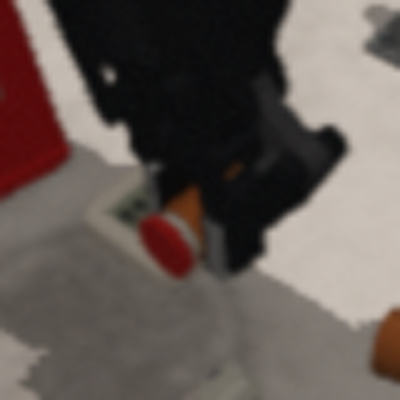

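Run:
```python
from h import *; from cell import ctrl
o=ctrl.get_obs(); R=Rotation.from_quat(o["tool_rot"]).as_matrix()
ax=-R[:,0] if R[1,0]<0 else R[:,0]
f=lambda p:(proj(C["scene"],o["eef_pos"]+ax*(.0208+p[0])+np.array([0,0,p[1]]))-(273.6,219.4))[0]
r=least_squares(f,[0,0]);print(ax.round(3),r.x.round(4),f([0,0]).round(1))
# same for known pre-grasp TCP vs image c (cap (590,308) -> px)
need(o,[.6146,-.105,.15],15.9)
```

```text
[-0.143  0.99   0.001] [-0.0019 -0.0041] [-1.  -0.9]
t 4.6333 pos [0.5217 0.1532 0.1562] yaw_y 8.21 w 0.0233 zdir [-0.  0. -1.] F [ 0.1  0.3 -1.4] units [-6.72   1.376  0.152] twist -1.281
```

Emit:
step_arm([
  [-1, -0.4, 0.08, 0, 0],
  [-1, -0.6, 0.12, 0, 0],
  [-1, -0.7, 0.14, 0, 0],
  [-1, -0.7, 0.14, 0, 0],
  [-1, -0.7, 0.14, 0, 0],
  [-1, -0.7, 0.14, 0, 0],
  [-1, -0.7, 0.14, 0, 0],
  [-1, -0.7, 0.14, 0, 0],
  [-1, -0.7, 0.14, 0, 0],
  [-1, -0.5, 0.1, 0, 0],
  [-1, -0.32, 0.096, 0, 0],
  [-1, 0, 0, 0, -0.64],
])

```text
time_s: 5.63
eef_pos: [0.6142, -0.1087, 0.1544]
tool_rot: [0.631, 0.776, -0.002, -0.001]
wrist_force: [0.1, -0.0, -0.4]
grip_width: 0.0236
grasp_force: 24.0
```

Emit:
step_arm([
  [-1, 0, 0, 0, -0.64],
  [-1, 0, 0, 0.4, 0],
  [-1, 0, 0, 0.4, 0],
  [-1, 0, 0, 0, 0],
  [-1, 0, 0, 0, 0],
  [-1, 0, 0, 0, 0],
])

```text
time_s: 6.13
eef_pos: [0.615, -0.1047, 0.1241]
tool_rot: [0.602, 0.798, -0.0, -0.0]
wrist_force: [0.1, 0.5, -1.2]
grip_width: 0.0233
grasp_force: 24.1
```

Run:
```python
from h import *; from cell import ctrl; import cv2
c=ctrl.capture("top"); a=c["pixels"][140:240,310:390,::-1]
s=ctrl.capture("scene");b=s["pixels"][110:210,305:405,::-1]
need(ctrl.get_obs(),[.6146,-.105,.054],15.9)
k=lambda i,f:cv2.resize(i,None,fx=f,fy=f,interpolation=cv2.INTER_CUBIC)
cv2.imwrite("pics/e.png",np.hstack([k(a,4),cv2.copyMakeBorder(k(b,4),0,0,0,0,0)]))
```

```text
t 6.2333 pos [ 0.6154 -0.1051  0.1249] yaw_y 15.89 w 0.0231 zdir [ 0.001 -0.    -1.   ] F [-0.1 -0.6  0.2] units [ 0.008 -0.021  1.772] twist -0.001
```

View pics/e.png

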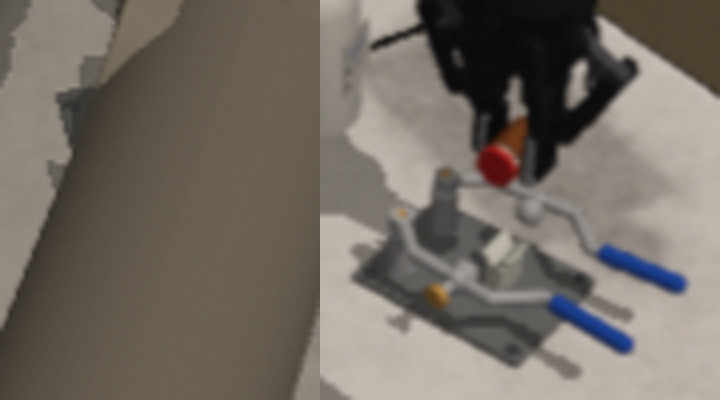

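Run:
```python
from h import *; from cell import ctrl
o=ctrl.get_obs(); R=Rotation.from_quat(o["tool_rot"]).as_matrix()
ax=-R[:,0] if R[1,0]<0 else R[:,0]
f=lambda p:(proj(C["scene"],o["eef_pos"]+ax*(.0208+p[0])+np.array([0,0,p[1]]))-(349.25,151.5))[0]
r=least_squares(f,[0,0]);print(ax.round(3),r.x.round(4),f([0,0]).round(1))
a=np.radians(15.9);X=np.array([np.cos(a),np.sin(a)]);Y=np.array([-X[1],X[0]])
t=tri((353.5,187.5),(351,174.6)).x; d=t[:2]-[.6146,-.105];print(t.round(4),d@X,d@Y)
for z in(.04,.05): print(proj(C["top"],np.r_[np.array([.6146,-.105])-.004*Y,z]),proj(C["scene"],np.r_[np.array([.6146,-.105])-.004*Y,z]))
```

```text
[-0.274  0.962 -0.   ] [-0.0041 -0.0069] [-0.8 -1.4]
[ 0.6189 -0.1094  0.026 ] 0.002917538835431746 -0.005441447045470679
[[353.75902854 187.59788395]] [[352.11764246 171.37943714]]
[[354.17006453 186.7818516 ]] [[352.39215984 168.43985276]]
```

Emit:
step_arm([
  [-1, 0.07, -0.02, 0, 0],
  [-1, 0, 0, 0.3, 0],
  [-1, 0, 0, 0.4, 0],
  [-1, 0, 0, 0.3, 0],
  [-1, 0, 0, 0.25, 0],
  [-1, 0, 0, 0.15, 0],
  [-1, 0, 0, 0.1, 0],
  [-1, 0, 0, 0, 0],
  [-1, 0, 0, 0, 0],
  [-1, 0, 0, 0, 0],
])

```text
time_s: 7.07
eef_pos: [0.6139, -0.1029, 0.0646]
tool_rot: [0.603, 0.798, 0.0, 0.0]
wrist_force: [0.2, -0.1, -0.4]
grip_width: 0.0232
grasp_force: 24.1
```

Emit:
step_arm([
  [-1, 0, 0, 0.05, 0],
  [-1, 0, 0, 0, 0],
  [-1, 0, 0, 0, 0],
  [-1, 0, 0, 0, 0],
])

```text
time_s: 7.4
eef_pos: [0.6135, -0.1026, 0.0622]
tool_rot: [0.603, 0.798, 0.0, 0.0]
wrist_force: [-1.2, 0.2, 0.5]
grip_width: 0.0231
grasp_force: 24.1
```

Emit:
step_arm([
  [-1, 0, 0, 0.05, 0],
  [-1, 0, 0, 0, 0],
  [-1, 0, 0, 0, 0],
  [-1, 0, 0, 0, 0],
])

```text
time_s: 7.73
eef_pos: [0.6134, -0.1027, 0.0599]
tool_rot: [0.603, 0.798, -0.0, -0.0]
wrist_force: [-0.2, 0.1, -1.3]
grip_width: 0.0231
grasp_force: 24.1
```

Run:
```python
from h import *; from cell import ctrl; import cv2
s=ctrl.capture("scene");b=s["pixels"][120:200,305:405,::-1]
need(ctrl.get_obs(),[.6139,-.1026,.054],15.9)
cv2.imwrite("pics/f.png",cv2.resize(b,None,fx=7,fy=7,interpolation=cv2.INTER_CUBIC))
```

```text
t 7.7833 pos [ 0.6134 -0.1026  0.06  ] yaw_y 15.88 w 0.0232 zdir [-0. -0. -1.] F [-0.5 -0.1 -0.9] units [-0.002  0.011  0.149] twist -0.003
```

View pics/f.png

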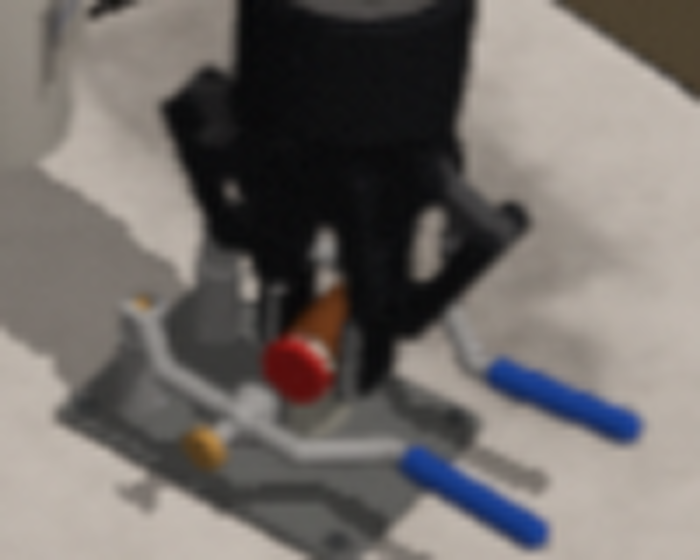

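The scene crop shows the vial over the saddle, with the cap centre at (298,370), i.e. full-image (347.6,172.9), just inboard of the left jaw ball. No force yet, so I'll keep lowering in small steps.

Emit:
step_arm([
  [-1, 0, 0, 0.05, 0],
  [-1, 0, 0, 0, 0],
  [-1, 0, 0, 0, 0],
  [-1, 0, 0, 0, 0],
])

```text
time_s: 8.12
eef_pos: [0.6141, -0.1026, 0.0582]
tool_rot: [0.603, 0.798, 0.0, 0.001]
wrist_force: [3.3, 0.2, -1.1]
grip_width: 0.0231
grasp_force: 25.1
```

Emit:
step_arm([
  [-1, 0, 0, 0.04, 0],
  [-1, 0, 0, 0, 0],
  [-1, 0, 0, 0, 0],
  [-1, 0, 0, 0, 0],
])

```text
time_s: 8.45
eef_pos: [0.614, -0.1025, 0.0567]
tool_rot: [0.603, 0.798, 0.0, 0.0]
wrist_force: [5.8, 1.1, 1.4]
grip_width: 0.0233
grasp_force: 25.6
```

Emit:
step_arm([
  [-1, 0, 0, 0.04, 0],
  [-1, 0, 0, 0, 0],
  [-1, 0, 0, 0, 0],
  [-1, 0, 0, 0, 0],
])

```text
time_s: 8.78
eef_pos: [0.614, -0.1025, 0.0551]
tool_rot: [0.603, 0.798, 0.0, 0.0]
wrist_force: [5.3, 0.8, 2.3]
grip_width: 0.0233
grasp_force: 25.8
```

Run:
```python
from h import *; from cell import ctrl
o=ctrl.get_obs(); need(o,[.6139,-.1026,.054],15.9)
R=Rotation.from_quat(o["tool_rot"]).as_matrix();ax=R[:,0]
e=np.array([.6134,-.1026,.060])
f=lambda p:(proj(C["scene"],e+ax*(.0208+p[0])+np.array([0,0,p[1]]))-(347.6,172.9))[0]
print(ax,least_squares(f,[0,0]).x.round(4))
```

```text
t 8.7833 pos [ 0.614  -0.1025  0.0551] yaw_y 15.9 w 0.0233 zdir [ 0.001  0.    -1.   ] F [5.3 0.8 2.3] units [-0.002 -0.004  0.026] twist -0.001
[-2.73885759e-01  9.61762197e-01 -2.57578890e-04] [-0.0053 -0.0081]
```

Emit:
step_arm([
  [-1, 0.04, 0.04, 0, 0],
  [-1, 0, 0, 0, 0],
  [-1, 0, 0, 0, 0],
  [-1, 0, 0, 0, 0],
])

```text
time_s: 9.12
eef_pos: [0.6139, -0.1007, 0.0543]
tool_rot: [0.603, 0.798, -0.0, -0.001]
wrist_force: [0.6, -0.1, 0.7]
grip_width: 0.0231
grasp_force: 24.5
```

Emit:
step_arm([
  [-1, 0, 0.02, 0.03, 0],
  [-1, 0, 0, 0, 0],
  [-1, 0, 0, 0, 0],
  [-1, 0, 0, 0, 0],
])

```text
time_s: 9.45
eef_pos: [0.6152, -0.1005, 0.0534]
tool_rot: [0.603, 0.798, -0.0, -0.0]
wrist_force: [1.5, 0.0, 1.5]
grip_width: 0.023
grasp_force: 24.3
```

Emit:
step_arm([
  [-1, 0, 0, 0.03, 0],
  [-1, 0, 0, 0, 0],
  [-1, 0, 0, 0, 0],
  [-1, 0, 0, 0, 0],
])

```text
time_s: 9.78
eef_pos: [0.6155, -0.1004, 0.053]
tool_rot: [0.603, 0.798, 0.0, 0.0]
wrist_force: [-0.4, 0.9, 6.8]
grip_width: 0.0235
grasp_force: 24.1
```

Emit:
step_arm([
  [-1, 0, 0.01, 0.03, 0],
  [-1, 0, 0, 0, 0],
  [-1, 0, 0, 0, 0],
  [-1, 0, 0, 0, 0],
])

```text
time_s: 10.12
eef_pos: [0.6158, -0.1005, 0.0525]
tool_rot: [0.603, 0.798, 0.0, 0.0]
wrist_force: [-4.8, 1.8, 14.0]
grip_width: 0.0232
grasp_force: 23.8
```

Seated, with 14 N straight up. I'll release, opening only partly.

Emit:
step_arm([
  [-1, 0, -0.01, -0.03, 0],
  [-1, 0, 0, 0, 0],
  [-0.35, 0, 0, 0, 0],
  [-0.3, 0, 0, 0, 0],
  [-0.25, 0, 0, 0, 0],
  [-0.2, 0, 0, 0, 0],
  [-0.2, 0, 0, 0, 0],
  [-0.2, 0, 0, 0, 0],
  [-0.2, 0, 0, 0, 0],
  [-0.2, 0, 0, 0, 0],
])

```text
time_s: 10.95
eef_pos: [0.6153, -0.1005, 0.0523]
tool_rot: [0.603, 0.798, -0.0, -0.0]
wrist_force: [-0.4, -0.4, 0.0]
grip_width: 0.0341
grasp_force: 0.0
```

Emit:
step_arm([
  [-0.2, 0, 0, -0.1, 0],
  [-0.2, 0, 0, -0.3, 0],
  [-0.2, 0, 0, -0.5, 0],
  [-0.2, 0, 0, -0.6, 0],
  [-0.2, 0, 0, -0.6, 0],
  [-0.2, 0, 0, -0.6, 0],
  [-0.2, 0, 0, 0, 0],
  [-0.2, 0, 0, 0, 0],
])

```text
time_s: 11.62
eef_pos: [0.6165, -0.1009, 0.1632]
tool_rot: [0.603, 0.798, 0.001, 0.002]
wrist_force: [-0.6, -0.3, 0.2]
grip_width: 0.0342
grasp_force: 0.0
```

Run:
```python
from h import *; from cell import ctrl; import cv2
s=ctrl.capture("scene");b=s["pixels"][120:200,305:405,::-1]
need(ctrl.get_obs(),[.5376,-.1269,.15],105.9)
cv2.imwrite("pics/g.png",cv2.resize(b,None,fx=7,fy=7,interpolation=cv2.INTER_CUBIC))
```

```text
t 11.6667 pos [ 0.6156 -0.1005  0.1615] yaw_y 15.88 w 0.0344 zdir [ 0.002  0.    -1.   ] F [-0.3 -0.5 -0.1] units [-0.101 -2.057  0.284] twist 14.996
```

View pics/g.png

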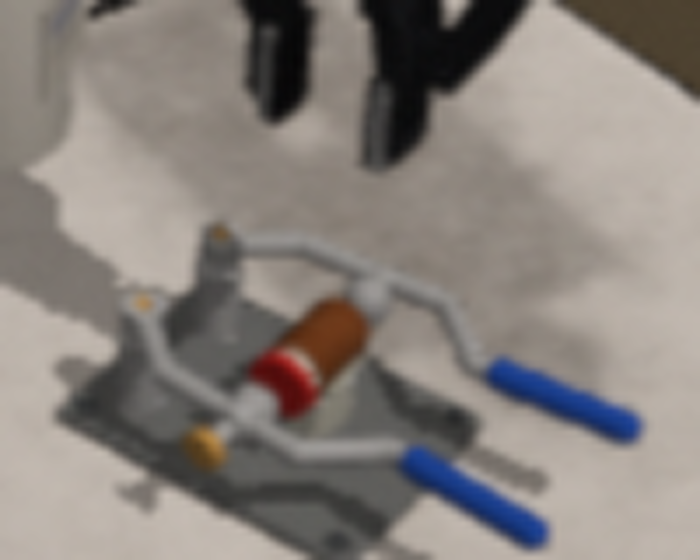

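The vial lies square in the saddle, cap at crop (285,383), clear of both jaws, and both levers are open. Next I'll go over the handles and turn 90°.

Emit:
step_arm([
  [0, -0.02, -0.5, 0, 0],
  [0.5, -0.02, -0.52, 0, 0],
  [1, -0.02, -0.52, 0, 0],
  [1, -0.02, -0.5, 0, 0],
  [1, 0, 0, 0, -1],
  [1, 0, 0, 0, -1],
  [1, 0, 0, 0, -1],
  [1, 0, 0, 0, -1],
  [1, 0, 0, 0, -1],
  [1, 0, 0, 0, -1],
  [1, 0, 0, 0, -1],
  [1, 0, 0, 0, -1],
])

```text
time_s: 12.67
eef_pos: [0.5369, -0.1257, 0.1593]
tool_rot: [0.223, 0.975, -0.0, -0.001]
wrist_force: [0.0, 0.2, -0.7]
grip_width: 0.0855
grasp_force: 0.0
```

Emit:
step_arm([
  [1, 0, 0, 0, -1],
  [1, 0, 0, 0, -1],
  [1, 0, 0, 0, -1],
  [1, 0, 0, 0, -1],
  [1, 0, 0, 0, -1],
  [1, 0, 0, 0, -1],
  [1, 0, 0, 0, -1],
  [1, 0, 0, 0.4, 0],
  [1, 0, 0, 0.4, 0],
  [1, 0, 0, 0, 0],
  [1, 0, 0, 0, 0],
])

```text
time_s: 13.58
eef_pos: [0.5365, -0.1257, 0.1271]
tool_rot: [-0.138, 0.99, 0.0, -0.002]
wrist_force: [0.8, 0.0, 0.3]
grip_width: 0.0851
grasp_force: 0.0
```

Run:
```python
from h import *; from cell import ctrl; import cv2
T=ctrl.capture("top");s=ctrl.capture("scene");b=s["pixels"][100:200,315:415,::-1]
need(ctrl.get_obs(),[.5376,-.1269,.05],105.9)
k=lambda i:cv2.resize(i,None,fx=4,fy=4,interpolation=cv2.INTER_CUBIC)
cv2.imwrite("pics/i.png",np.hstack([k(T["pixels"][140:240,310:400,::-1]),k(b)]))
```

```text
t 13.6833 pos [ 0.5378 -0.126   0.1288] yaw_y 105.87 w 0.0855 zdir [-0. -0. -1.] F [ 0.3  0.2 -0.4] units [ 0.011 -0.021  1.97 ] twist -0.005
```

View pics/i.png

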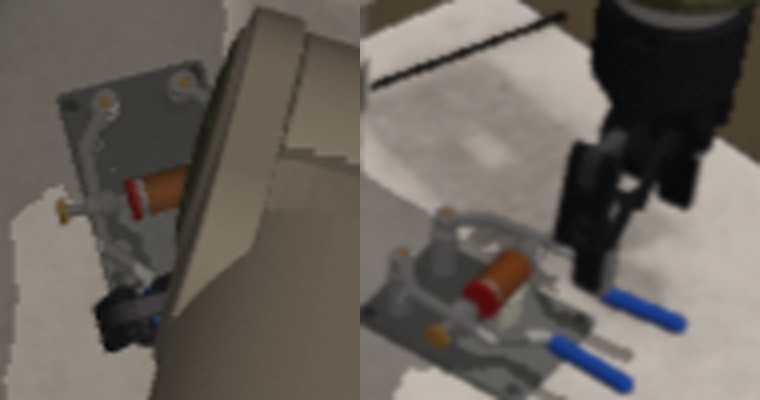

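The top crop shows the vial clear of the jaws, with its cap at (135,200). The scene crop shows the open fingers above the handles. This was the last picture I may view, so I'll go down watching the force.

Emit:
step_arm([
  [1, 0, -0.025, 0.3, 0],
  [1, 0, 0, 0.4, 0],
  [1, 0, 0, 0.3, 0],
  [1, 0, 0, 0.2, 0],
  [1, 0, 0, 0.1, 0],
  [1, 0, 0, 0.1, 0],
  [1, 0, 0, 0, 0],
  [1, 0, 0, 0, 0],
])

```text
time_s: 14.35
eef_pos: [0.5382, -0.1269, 0.0726]
tool_rot: [-0.138, 0.99, -0.0, 0.0]
wrist_force: [-0.3, 0.4, 0.3]
grip_width: 0.0854
grasp_force: 0.0
```

Emit:
step_arm([
  [1, 0, 0, 0.1, 0],
  [1, 0, 0, 0.1, 0],
  [1, 0, 0, 0, 0],
])

```text
time_s: 14.6
eef_pos: [0.5377, -0.1267, 0.0638]
tool_rot: [-0.138, 0.99, 0.0, -0.0]
wrist_force: [-0.2, 0.2, -0.7]
grip_width: 0.0851
grasp_force: 0.0
```

Emit:
step_arm([
  [1, 0, 0, 0.1, 0],
  [1, 0, 0, 0.1, 0],
  [1, 0, 0, 0, 0],
  [1, 0, 0, 0, 0],
])

```text
time_s: 14.93
eef_pos: [0.5377, -0.1268, 0.056]
tool_rot: [-0.138, 0.99, 0.0, -0.0]
wrist_force: [0.6, 0.6, 0.6]
grip_width: 0.0851
grasp_force: 0.0
```

Emit:
step_arm([
  [1, 0, 0, 0.1, 0],
  [1, 0, 0, 0.1, 0],
  [1, 0, 0, 0, 0],
  [1, 0, 0, 0, 0],
])

```text
time_s: 15.27
eef_pos: [0.5377, -0.1268, 0.048]
tool_rot: [-0.138, 0.99, 0.0, -0.0]
wrist_force: [0.5, -0.7, 0.1]
grip_width: 0.0854
grasp_force: 0.0
```

Emit:
step_arm([
  [0.9, 0, 0, 0, 0],
  [0.8, 0, 0, 0, 0],
  [0.72, 0, 0, 0, 0],
  [0.68, 0, 0, 0, 0],
  [0.64, 0, 0, 0, 0],
  [0.62, 0, 0, 0, 0],
  [0.6, 0, 0, 0, 0],
  [0.58, 0, 0, 0, 0],
  [0.58, 0, 0, 0, 0],
  [0.58, 0, 0, 0, 0],
], force=20)

```text
time_s: 16.1
eef_pos: [0.5382, -0.127, 0.0485]
tool_rot: [-0.138, 0.99, -0.0, 0.0]
wrist_force: [0.3, -0.3, 1.9]
grip_width: 0.0675
grasp_force: 1.0
```

Emit:
step_arm([
  [0.56, 0, 0, 0, 0],
  [0.54, 0, 0, 0, 0],
  [0.52, 0, 0, 0, 0],
  [0.5, 0, 0, 0, 0],
  [0.48, 0, 0, 0, 0],
  [0.46, 0, 0, 0, 0],
  [0.46, 0, 0, 0, 0],
  [0.46, 0, 0, 0, 0],
])

```text
time_s: 16.77
eef_pos: [0.538, -0.1269, 0.0484]
tool_rot: [-0.138, 0.99, -0.0, 0.0]
wrist_force: [0.4, -0.0, 1.8]
grip_width: 0.0625
grasp_force: 1.2
```

Emit:
step_arm([
  [0.44, 0, 0, 0, 0],
  [0.42, 0, 0, 0, 0],
  [0.4, 0, 0, 0, 0],
  [0.38, 0, 0, 0, 0],
  [0.36, 0, 0, 0, 0],
  [0.36, 0, 0, 0, 0],
  [0.36, 0, 0, 0, 0],
])

```text
time_s: 17.35
eef_pos: [0.538, -0.1269, 0.0484]
tool_rot: [-0.138, 0.99, -0.0, -0.0]
wrist_force: [-0.2, 0.1, 1.8]
grip_width: 0.0581
grasp_force: 1.3
```

Emit:
step_arm([
  [0.345, 0, 0, 0, 0],
  [0.33, 0, 0, 0, 0],
  [0.315, 0, 0, 0, 0],
  [0.3, 0, 0, 0, 0],
  [0.3, 0, 0, 0, 0],
  [0.3, 0, 0, 0, 0],
])

```text
time_s: 17.85
eef_pos: [0.538, -0.1268, 0.0484]
tool_rot: [-0.138, 0.99, -0.0, -0.0]
wrist_force: [0.1, 0.3, 1.9]
grip_width: 0.0558
grasp_force: 1.4
```

Emit:
step_arm([
  [0.285, 0, 0, 0, 0],
  [0.27, 0, 0, 0, 0],
  [0.26, 0, 0, 0, 0],
  [0.26, 0, 0, 0, 0],
  [0.26, 0, 0, 0, 0],
])

```text
time_s: 18.27
eef_pos: [0.538, -0.1268, 0.0484]
tool_rot: [-0.138, 0.99, -0.0, -0.0]
wrist_force: [0.2, -0.5, 1.6]
grip_width: 0.0543
grasp_force: 1.5
```

Emit:
step_arm([
  [0.25, 0, 0, 0, 0],
  [0.24, 0, 0, 0, 0],
  [0.23, 0, 0, 0, 0],
  [0.22, 0, 0, 0, 0],
  [0.22, 0, 0, 0, 0],
  [0.22, 0, 0, 0, 0],
])

```text
time_s: 18.77
eef_pos: [0.538, -0.1268, 0.0484]
tool_rot: [-0.138, 0.99, -0.0, -0.0]
wrist_force: [0.4, 0.1, 1.9]
grip_width: 0.0523
grasp_force: 1.5
```

Emit:
step_arm([
  [0.21, 0, 0, 0, 0],
  [0.2, 0, 0, 0, 0],
  [0.19, 0, 0, 0, 0],
  [0.18, 0, 0, 0, 0],
  [0.18, 0, 0, 0, 0],
  [0.18, 0, 0, 0, 0],
])

```text
time_s: 19.27
eef_pos: [0.538, -0.1268, 0.0484]
tool_rot: [-0.138, 0.99, -0.0, -0.0]
wrist_force: [-0.1, 0.3, 3.5]
grip_width: 0.0504
grasp_force: 1.6
```

Emit:
step_arm([
  [0.17, 0, 0, 0, 0],
  [0.16, 0, 0, 0, 0],
  [0.15, 0, 0, 0, 0],
  [0.14, 0, 0, 0, 0],
  [0.14, 0, 0, 0, 0],
  [0.14, 0, 0, 0, 0],
])

```text
time_s: 19.77
eef_pos: [0.538, -0.1268, 0.0484]
tool_rot: [-0.138, 0.99, -0.0, -0.0]
wrist_force: [1.2, -0.0, 3.0]
grip_width: 0.0487
grasp_force: 1.7
```

Emit:
step_arm([
  [0.13, 0, 0, 0, 0],
  [0.12, 0, 0, 0, 0],
  [0.12, 0, 0, 0, 0],
  [0.12, 0, 0, 0, 0],
])

```text
time_s: 20.1
eef_pos: [0.538, -0.1268, 0.0484]
tool_rot: [-0.138, 0.99, -0.0, -0.0]
wrist_force: [-0.3, 1.4, 2.8]
grip_width: 0.0477
grasp_force: 1.8
```

Emit:
step_arm([
  [0.11, 0, 0, 0, 0],
  [0.1, 0, 0, 0, 0],
  [0.1, 0, 0, 0, 0],
  [0.1, 0, 0, 0, 0],
])

```text
time_s: 20.43
eef_pos: [0.538, -0.1268, 0.0484]
tool_rot: [-0.138, 0.99, 0.0, -0.0]
wrist_force: [0.2, 1.0, 3.2]
grip_width: 0.047
grasp_force: 1.9
```

Emit:
step_arm([
  [0.09, 0, 0, 0, 0],
  [0.08, 0, 0, 0, 0],
  [0.08, 0, 0, 0, 0],
  [0.08, 0, 0, 0, 0],
])

```text
time_s: 20.77
eef_pos: [0.538, -0.1268, 0.0484]
tool_rot: [-0.138, 0.99, -0.0, 0.0]
wrist_force: [-0.2, 0.4, 2.1]
grip_width: 0.0466
grasp_force: 2.0
```

Emit:
step_arm([
  [0.08, 0, 0, 0, 0],
  [0.08, 0, 0, 0, 0],
])

```text
time_s: 20.93
eef_pos: [0.538, -0.1268, 0.0484]
tool_rot: [-0.138, 0.99, -0.0, -0.0]
wrist_force: [-0.4, 1.2, 3.2]
grip_width: 0.0459
grasp_force: 2.0
```

Emit:
step_arm([
  [0.07, 0, 0, 0, 0],
  [0.06, 0, 0, 0, 0],
  [0.06, 0, 0, 0, 0],
  [0.06, 0, 0, 0, 0],
])

```text
time_s: 21.27
eef_pos: [0.538, -0.1269, 0.0484]
tool_rot: [-0.138, 0.99, -0.0, -0.0]
wrist_force: [-0.6, 0.9, 3.4]
grip_width: 0.0451
grasp_force: 2.0
```

Emit:
step_arm([
  [0.05, 0, 0, 0, 0],
  [0.04, 0, 0, 0, 0],
  [0.04, 0, 0, 0, 0],
  [0.04, 0, 0, 0, 0],
])

```text
time_s: 21.6
eef_pos: [0.538, -0.1269, 0.0484]
tool_rot: [-0.138, 0.99, -0.0, -0.0]
wrist_force: [-0.2, 1.5, 3.1]
grip_width: 0.0447
grasp_force: 2.1
```

Emit:
step_arm([
  [0.03, 0, 0, 0, 0],
  [0.02, 0, 0, 0, 0],
  [0.02, 0, 0, 0, 0],
  [0.02, 0, 0, 0, 0],
])

```text
time_s: 21.93
eef_pos: [0.538, -0.1268, 0.0484]
tool_rot: [-0.138, 0.99, -0.0, -0.0]
wrist_force: [0.1, 0.8, 2.9]
grip_width: 0.0435
grasp_force: 2.1
```

Emit:
step_arm([
  [0.01, 0, 0, 0, 0],
  [0, 0, 0, 0, 0],
  [0, 0, 0, 0, 0],
  [0, 0, 0, 0, 0],
])

```text
time_s: 22.27
eef_pos: [0.538, -0.1269, 0.0484]
tool_rot: [-0.138, 0.99, -0.0, -0.0]
wrist_force: [0.4, -0.0, 4.1]
grip_width: 0.0426
grasp_force: 2.1
```

Emit:
step_arm([
  [-0.01, 0, 0, 0, 0],
  [-0.02, 0, 0, 0, 0],
  [-0.02, 0, 0, 0, 0],
  [-0.02, 0, 0, 0, 0],
])

```text
time_s: 22.6
eef_pos: [0.538, -0.1269, 0.0484]
tool_rot: [-0.138, 0.99, -0.0, -0.0]
wrist_force: [-0.3, 1.1, 3.7]
grip_width: 0.0419
grasp_force: 2.2
```

Emit:
step_arm([
  [-0.03, 0, 0, 0, 0],
  [-0.04, 0, 0, 0, 0],
  [-0.04, 0, 0, 0, 0],
  [-0.04, 0, 0, 0, 0],
])

```text
time_s: 22.93
eef_pos: [0.538, -0.1269, 0.0484]
tool_rot: [-0.138, 0.99, -0.0, -0.0]
wrist_force: [-0.8, -0.4, 2.9]
grip_width: 0.0413
grasp_force: 2.4
```

Emit:
step_arm([
  [-0.05, 0, 0, 0, 0],
  [-0.06, 0, 0, 0, 0],
  [-0.06, 0, 0, 0, 0],
  [-0.06, 0, 0, 0, 0],
])

```text
time_s: 23.27
eef_pos: [0.538, -0.1269, 0.0485]
tool_rot: [-0.138, 0.99, -0.0, 0.0]
wrist_force: [-0.8, 0.2, 4.3]
grip_width: 0.0403
grasp_force: 3.4
```

Emit:
step_arm([
  [-0.07, 0, 0, 0, 0],
  [-0.08, 0, 0, 0, 0],
  [-0.08, 0, 0, 0, 0],
  [-0.08, 0, 0, 0, 0],
])

```text
time_s: 23.6
eef_pos: [0.5381, -0.1269, 0.0486]
tool_rot: [-0.138, 0.99, -0.0, 0.0]
wrist_force: [-0.4, -0.4, 5.5]
grip_width: 0.0398
grasp_force: 4.8
```

Cap contact shows at about 41 mm, so smaller looks from here.

Emit:
step_arm([
  [-0.09, 0, 0, 0, 0],
  [-0.1, 0, 0, 0, 0],
  [-0.1, 0, 0, 0, 0],
  [-0.1, 0, 0, 0, 0],
])

```text
time_s: 23.93
eef_pos: [0.5381, -0.1271, 0.0487]
tool_rot: [-0.138, 0.99, -0.0, 0.0]
wrist_force: [-0.4, 0.0, 5.4]
grip_width: 0.0385
grasp_force: 6.4
```

Emit:
step_arm([
  [-0.11, 0, 0, 0, 0],
  [-0.12, 0, 0, 0, 0],
  [-0.12, 0, 0, 0, 0],
  [-0.12, 0, 0, 0, 0],
])

```text
time_s: 24.27
eef_pos: [0.5382, -0.1272, 0.0488]
tool_rot: [-0.138, 0.99, -0.0, 0.0]
wrist_force: [-1.2, 0.2, 6.8]
grip_width: 0.0379
grasp_force: 8.1
```

Emit:
step_arm([
  [-0.13, 0, 0, 0, 0],
  [-0.14, 0, 0, 0, 0],
  [-0.14, 0, 0, 0, 0],
])

```text
time_s: 24.52
eef_pos: [0.5382, -0.1273, 0.0489]
tool_rot: [-0.138, 0.99, -0.0, 0.0]
wrist_force: [-1.0, 0.1, 7.4]
grip_width: 0.0369
grasp_force: 9.9
```

Emit:
step_arm([
  [-0.15, 0, 0, 0, 0],
  [-0.15, 0, 0, 0, 0],
  [-0.15, 0, 0, 0, 0],
])

```text
time_s: 24.77
eef_pos: [0.5382, -0.1273, 0.0489]
tool_rot: [-0.138, 0.99, -0.0, 0.0]
wrist_force: [-2.6, 0.3, 8.0]
grip_width: 0.0362
grasp_force: 10.7
```

Emit:
step_arm([
  [-0.16, 0, 0, 0, 0],
  [-0.16, 0, 0, 0, 0],
  [-0.16, 0, 0, 0, 0],
])

```text
time_s: 25.02
eef_pos: [0.5383, -0.1274, 0.0489]
tool_rot: [-0.138, 0.99, -0.0, 0.0]
wrist_force: [-0.6, -1.7, 8.3]
grip_width: 0.0362
grasp_force: 11.3
```

Emit:
step_arm([
  [-0.17, 0, 0, 0, 0],
  [-0.17, 0, 0, 0, 0],
  [-0.17, 0, 0, 0, 0],
])

```text
time_s: 25.27
eef_pos: [0.5383, -0.1275, 0.049]
tool_rot: [-0.138, 0.99, -0.0, 0.0]
wrist_force: [-1.5, -1.2, 7.6]
grip_width: 0.0355
grasp_force: 11.8
```

Emit:
step_arm([
  [-0.18, 0, 0, 0, 0],
  [-0.18, 0, 0, 0, 0],
  [-0.18, 0, 0, 0, 0],
])

```text
time_s: 25.52
eef_pos: [0.5384, -0.1276, 0.049]
tool_rot: [-0.138, 0.99, -0.0, 0.0]
wrist_force: [-1.3, -0.7, 7.7]
grip_width: 0.0352
grasp_force: 6.1
```

Emit:
step_arm([
  [-0.18, 0, 0, 0, 0],
  [-0.18, 0, 0, 0, 0],
])

```text
time_s: 25.68
eef_pos: [0.5381, -0.127, 0.0484]
tool_rot: [-0.138, 0.99, -0.0, 0.0]
wrist_force: [0.8, 0.3, 2.4]
grip_width: 0.0351
grasp_force: 2.3
```

The force fell to the 2.3 N of the springs alone, so the cap has snapped home. I'll ease off now.

Emit:
step_arm([
  [-0.16, 0, 0, 0, 0],
  [-0.1, 0, 0, 0, 0],
  [0, 0, 0, 0, 0],
  [0.1, 0, 0, 0, 0],
  [0.2, 0, 0, 0, 0],
  [0.3, 0, 0, 0, 0],
  [0.4, 0, 0, 0, 0],
  [0.5, 0, 0, 0, 0],
  [0.6, 0, 0, 0, 0],
  [0.75, 0, 0, 0, 0],
  [1, 0, 0, 0, 0],
  [1, 0, 0, 0, 0],
])

```text
time_s: 26.68
eef_pos: [0.5382, -0.127, 0.0486]
tool_rot: [-0.138, 0.99, -0.0, 0.0]
wrist_force: [-1.1, -0.2, -0.5]
grip_width: 0.085
grasp_force: 0.0
```

Emit:
step_arm([
  [1, 0, 0, 0, 0],
  [1, 0, 0, 0, 0],
  [1, 0, 0, 0, 0],
  [1, 0, 0, -0.1, 0],
  [1, 0, 0, -0.3, 0],
  [1, 0, 0, -0.5, 0],
  [1, 0, 0, -0.6, 0],
  [1, 0, 0, -0.7, 0],
  [1, 0, 0, -0.7, 0],
  [1, 0, 0, -0.5, 0],
  [1, 0, 0, 0, 0],
  [1, 0, 0, 0, 0],
])

```text
time_s: 27.68
eef_pos: [0.5389, -0.1271, 0.1867]
tool_rot: [-0.138, 0.99, -0.0, 0.002]
wrist_force: [-0.1, -0.5, -0.8]
grip_width: 0.085
grasp_force: 0.0
```

Run:
```python
from h import *; from cell import ctrl; import cv2
s=ctrl.capture("scene")["pixels"]; need(ctrl.get_obs(),[.5376,-.1269,.05],105.9)
hsv=cv2.cvtColor(s,cv2.COLOR_RGB2HSV)[130:205,305:405]
for nm,px in(("now",hsv),("before",cv2.cvtColor(C["scene"]["pixels"],cv2.COLOR_RGB2HSV)[130:205,305:405])):
    m={"blue":(px[...,0]>105)&(px[...,0]<130)&(px[...,1]>150)&(px[...,2]>60),"red":((px[...,0]<4)|(px[...,0]>172))&(px[...,1]>170)&(px[...,2]>60),"amber":(px[...,0]>=5)&(px[...,0]<14)&(px[...,1]>150)}
    for k,v in m.items():
        n,_,st,ce=cv2.connectedComponentsWithStats(v.astype(np.uint8));print(nm,k,[(int(a[4]),(c+[305,130]).round(1).tolist()) for a,c in zip(st[1:],ce[1:]) if a[4]>8])
```

```text
t 27.7333 pos [ 0.5381 -0.1268  0.1852] yaw_y 105.88 w 0.0855 zdir [ 0.001 -0.    -1.   ] F [ 0.1 -0.5 -0.1] units [1.600e-02 3.000e-03 3.379e+00] twist -0.003
now blue [(76, [384.9, 176.6]), (80, [372.1, 190.6])]
now red [(52, [346.1, 173.2])]
now amber [(75, [351.3, 167.6])]
before blue [(76, [384.9, 176.6]), (80, [372.2, 190.6])]
before red []
before amber []
```

```bash
python3 -c "
from cell import ctrl; print(ctrl.sign_off())"
```

```text
the job is handed in; nothing more can be done
None
```

The job is handed in at about 28 s, but sign-off gave no verdict. The cap snapped home at a handle gap of about 35 mm with a measured peak of about 12 N. The last camera check, by colour positions only, shows both handles sprung open and the vial lying in the saddle.

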